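Seat the tone hole leveler in the fence pocket

ROBOT

A 6-joint arm with a two-finger parallel gripper is mounted at the origin on the work surface. World frame = base frame: x ahead of the robot, y to its left, z up, the work surface at z = 0. Lengths are in m, angles in degrees, forces in N, time in s.
With the tool pointing down it reaches from about 0.4 to 0.825 m from the base axis. Payload 7 kg.
Tool frame: the origin (TCP) lies midway between the tips of the shut fingers; the grasp point (between the pads) lies 19 mm behind it; z points along the fingers, y is the direction in which the jaws open and shut (so a half turn about z gives the same grasp; the last joint's range is limited). The gripper opens to 88 mm and grips with 3 to 60 N. Pads are 19 mm wide; open, the fingers measure 130 mm over their backs; the gripper's body (78 mm by 193 mm) begins 47 mm behind the grasp point.
Start: joints at [-47.149, 20.546, 0.682, 0, -70.136, -16.507], TCP at [0.3, -0.605, 0.227] pointing down, gripper open.
Joint ranges: [-176.03, 176.03], [-82.01, 121.73], [-58.28, 71.71], [-173.87, 95.51], [-174.79, -0.11], [-173.66, 173.66]. Speed limits (degrees/s): [136.94, 136.94, 172.46, 180, 180, 180].

INTERFACE

Orientations are given as a 3x3 rotation matrix whose columns are the frame's x, y, z axes.
In Python, from rig import robot gives the robot as it stands. Calls block until the motion is done:
- robot.goto(position, orientation): joint-space move of the TCP to a pose.
- robot.servo_line(position, ori=None, speed=0.15): straight line of the TCP; ori=None keeps the orientation; speed is the mean speed in m/s.
- robot.movej(angles): joint-space move.
- robot.move_gripper(opening): opening from 0.0 (shut) to 1.0 (fully open); the grip force is fixed at half the most; returns when the fingers have stopped.
- robot.dwell(seconds).
- robot.ik(position, orientation): joint angles nearest the present ones, or None.
- robot.grab_frame(name): name is "scene" or "top"; returns (picture, depth): 384x512x3 uint8, red, green, blue; 384x512 float32, m along the optical axis (not along the pixel's ray), 0 where there is no reading.
- robot.camera_info(name): a dict with "vfov" (degrees; the focal length in pixels is half the picture's height over the tangent of half this angle, whatever the lens; pixels are square), "cx", "cy" (the principal point, pixels), "k1" (the pictures are not rectified: a ray, as slopes to the right and down, at radius r is drawn at 1 + k1 r^2 times it, then the intrinsics apply), "view" (4x4, takes a point from world to camera coordinates). Camera axes: x right, y down, z forward; pixel columns grow to the right and rows downward; lengths in m; the calibration is good to about 2 mm. A picture is of the moment at which its call begins. camera_info takes no time and is no camera call.
A pose or a line that the arm cannot do raises robot.Unreachable and nothing moves.
- robot.job_done(): hands the job in, once; it reports no verdict.
Readings, each from a call of its own:
- robot.read_t(): time.
- robot.read_qpos(): joint angles.
- robot.read_qvel(): joint speeds.
- robot.read_effort(): joint torques, N m.
- robot.read_position(): TCP position.
- robot.read_tcp_rot(): TCP orientation.
- robot.read_force(): force on the tool from outside, world axes, zero at the start.
- robot.read_ft_torque(): the same for the moment, N m.
- robot.read_grip_width(): opening from 0.0 (shut) to 1.0 (fully open).
Only numpy, scipy, OpenCV 4.12 (cv2) and the standard library are available. Lean on these libraries where they do the work, as an engineer would, in place of code of your own. Each camera call takes 0.05 s, during which the arm holds its last target. There are 200 camera calls.

TASK

With a fingertip or the outside of the fingers, push the smaller of the two ivory plastic leveler discs straight across the tiles until it lies against the long rail of the aluminium fence, then slide it along the rail into the corner pocket until it is fully home against both the rail and the end stop, and leave it there. Keep it flat on the tiles: do not lift or tip it, and leave the larger disc, the keys and the tools where they lie.

Things in the scene. Friction and masses are not known exactly. Their poses are not given: they have to be found in the camera images.
- leveler: The part to move: the smaller ivory plastic leveler disc, a plain loose cylinder 40 mm in diameter and 16 mm thick, 20 to 40 g, lying flat on the tiles (a dark 8 mm dot marks the middle of its top). Origin: centre of its underside; z up. Its centre starts 100 to 125 mm from the rail, either nearer the pocket or nearer the rail's open end (the larger disc lies in the other place).
- fence: Smooth aluminium fence (the disc slips easily on it), fixed; walls 22 mm high, no floor. Origin: inner corner of the pocket, at tile height. x points from the working side into the rail, y along the rail to the end stop (at zero yaw: x away from the robot, y to its left). Rail: 14 mm thick, face x = 0, from y = -300 to +12 mm. End stop: 12 mm thick, face y = 0, from x = -56 mm to the rail.
- lip_tip (a point): Free end of the lip, mid thickness, at tile height (fence x = -51, y = -22 mm). The lip is a wall parallel to the rail, 10 mm thick (x = -56 to -46 mm), 22 mm high, reaching 22 mm out from the end stop (y = -22 to 0). The pocket between rail and lip is 46 mm wide, 22 mm deep, open towards -y and above.
- pocket_seat (a point): Point on the tiles where the smaller disc's centre lies when it is fully home: fence x = -20, y = -20 mm. The disc's rear half then sticks out of the pocket.
- big_leveler: Larger ivory plastic disc, loose, 56 mm in diameter, 16 mm thick, same look; to be left alone. Origin: centre of its underside. At least 70 mm is left free between its edge and the rail.
- fsharp_key: Nickel F-sharp key, loose, about 50 x 36 mm and 6 mm high, lying off the pocket's working side. Origin: on the tiles under the middle of its hinge tube, which runs along its x axis; its round cup lies to +y.
- stack_key: Brass stack key with two round cups, loose, about 85 x 40 mm and 7 mm high, lying behind the rail. Origin: on the tiles under the middle of its hinge tube, which runs along its x axis; its cups lie to +y.
- spring_gauge: Black steel spring gauge, loose flat plate 125 x 24 x 5 mm, to the robot's left of the fence. Origin: centre of its underside; long axis x.
- screwdriver: Loose screwdriver, about 170 mm long, lying to the robot's right of the fence. Origin: centre of its underside; long axis x, handle to -x.
Mind the look-alikes: they are no part of the job. What is shaped like the leveler but pink or yellow is not meant.

How it is judged:
By the outcome, as a careful person would: the job done as asked, in the order asked, and still so for the second after the job is handed in, with the robot touching nothing.
It also fails if it takes over 56 s, if anything falls off the work surface, if the arm or the gripper's body presses on something with over 40 N, if the wrist force passes 120 N, or if a joint passes its speed limit or range.

## Working session

There is one attempt and no reset: what is moved stays moved. The work goes in short steps, each a Python script; the robot and the scene stay as the last script left them, time stands still between calls to the robot, and variables do not carry over. Pictures are saved under pics/ and viewed, about 8 in all and at most 12, crops included, and the job is handed in when it is done.

```bash
mkdir -p pics; cat > h.py <<'E'
import numpy as np, cv2
from rig import robot
def cam(n):
    c=robot.camera_info(n); f=192/np.tan(np.radians(c["vfov"])/2)
    return c,f,np.array(c["view"])
def ray(n,u,v):
    c,f,V=cam(n); x,y=(u-c["cx"])/f,(v-c["cy"])/f; a,b=x,y
    for _ in range(20):
        s=1+c["k1"]*(a*a+b*b); a,b=x/s,y/s
    R=V[:3,:3]; return -R.T@V[:3,3], R.T@np.array([a,b,1.])
def px2w(n,u,v,z):
    o,d=ray(n,u,v); return o+d*(z-o[2])/d[2]
def w2px(n,p):
    c,f,V=cam(n); q=V[:3,:3]@np.array(p)+V[:3,3]; a,b=q[0]/q[2],q[1]/q[2]; s=1+c["k1"]*(a*a+b*b)
    return np.array([c["cx"]+f*a*s,c["cy"]+f*b*s])
def snap(n,fn,crop=None,k=1.5):
    im,d=robot.grab_frame(n); im=im[:,:,::-1]
    if crop: u0,v0,u1,v1=crop; im=im[v0:v1,u0:u1]
    cv2.imwrite(fn,cv2.resize(im,None,fx=k,fy=k,interpolation=cv2.INTER_CUBIC)); return d
E
python3 - <<'E'
from h import *
for n in("scene","top"):
    d=snap(n,f"pics/{n}0.png"); c,f,V=cam(n); print(n,f,c["cx"],c["cy"],c["k1"],-V[:3,:3].T@V[:3,3],V[2,:3])
print(robot.read_t(), robot.read_tcp_rot())
E
```

```text
scene 351.78955456849604 250.57830917414375 184.4749163264158 0.0009101921337514885 [ 1.17576417 -0.21404273  0.56318208] [-0.71426251  0.26371796 -0.64829152]
top 364.81487323641176 257.3424962354024 186.681172026673 -0.04693161588457267 [ 0.46485349 -0.02253608  0.96543341] [ 0.12188613  0.02570891 -0.99221108]
0.1 [[-8.96188880e-01 -4.43671994e-01 -8.08078293e-04]
 [-4.43672706e-01  8.96187952e-01  1.29831877e-03]
 [ 1.48162352e-04  1.52206113e-03 -9.99998831e-01]]
```

View pics/top0.png

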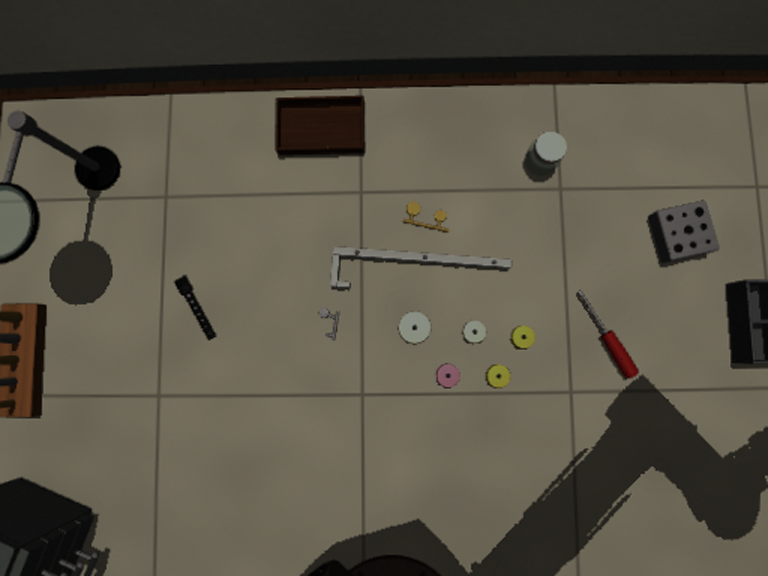

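View pics/scene0.png

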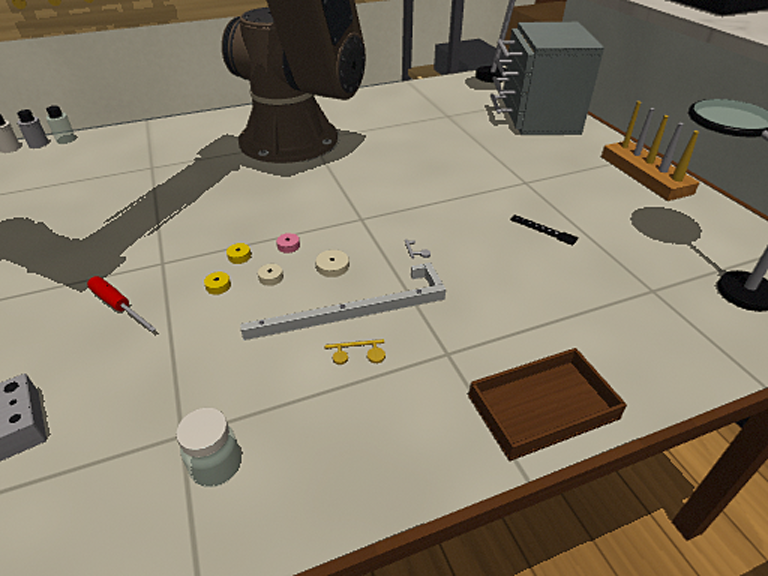

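Top view (768x576): ivory candidates are the large disc at (414,327) and the small disc at (474,331). The look-alikes are yellow at (523,337) and (498,376), and pink at (448,376). The target is the small ivory disc at (474,331). The fence rail runs from (333,250) to (511,265), with the pocket at its left end. I'll check this in a close crop.

```bash
python3 - <<'E'
from h import *
snap("top","pics/top1.png",(210,155,370,265),5)
E
```

```text
(no output)
```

View pics/top1.png

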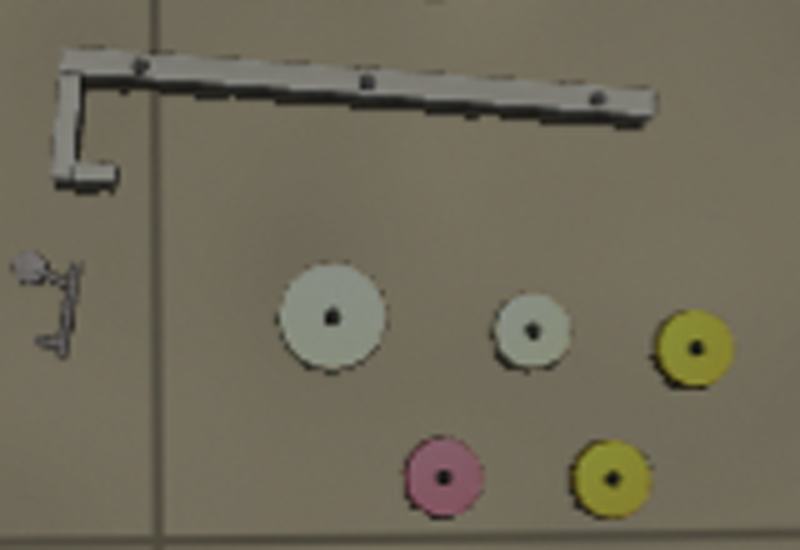

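```bash
python3 - <<'E'
from h import *
P=lambda u,v,z:px2w("top",210+(u+.5)/5-.5,155+(v+.5)/5-.5,z)
pts=[((14,12),(63,50)),((14,-300),(656,89)),((0,-300),(656,115)),((-46,-22),(118,165)),((-56,12),(53,181)),((0,0),(83,74))]
F=np.array([a for a,_ in pts])/1000.; W=np.array([P(*b,.022)[:2] for _,b in pts])
fm,wm=F.mean(0),W.mean(0); H=(F-fm).T@(W-wm); U,S,Vt=np.linalg.svd(H); R=(U@Vt).T
t=wm-R@fm; print("yaw",np.degrees(np.arctan2(R[1,0],R[0,0])),np.linalg.det(R),"corner",t); print("res mm",1000*(W-(F@R.T+t)))
for n,uv in dict(small=(532,331),big=(332,317),yel=(696,348),yel2=(613,479),pink=(444,478),fs=(70,300)).items():
    w=P(*uv,.016 if n!="fs" else .004)[:2]; print(n,w,"fence mm",1000*R.T@(w-t))
# scene: read clicks to compare
for n,uv in dict(small=(270,273),big=(332,260)).items():
    w=px2w("scene",(uv[0]+.5)/1.5-.5,(uv[1]+.5)/1.5-.5,.016)[:2]; print("scene",n,w)
np.savez("fence.npz",R=R,t=t)
# depth point cloud
_,d=robot.grab_frame("top"); ur,vr=np.meshgrid(range(215,350),range(160,200))
L=[]
for u,v in zip(ur.ravel(),vr.ravel()):
    o,r=ray("top",u,v); p=o+r*d[v,u]; 
    if .018<p[2]<.027: L.append(p)
L=np.array(L); f=(L[:,:2]-t)@R*1000; print(len(L),np.median(L[:,2]))
rail=f[f[:,0]>-8]; 
for a in range(-290,10,50):
    s=rail[(rail[:,1]>a)&(rail[:,1]<a+40)]; print(a,len(s),s[:,0].min(),s[:,0].max(),s[:,0].mean())
print("y range",f[:,1].min(),f[:,1].max(),"x min",f[:,0].min(), "lip y", f[f[:,0]<-40][:,1].min())
E
```

```text
yaw -4.822509608608329 1.0 corner [0.62658431 0.08312285]
res mm [[-0.83604318 -0.04980082]
 [-0.21981751  0.66983089]
 [ 0.02585519  0.0372904 ]
 [ 0.35685457 -0.0822424 ]
 [-0.45803315 -0.73850729]
 [ 1.13118407  0.16342922]]
small [ 0.49037394 -0.14866523] fence mm [-116.24189985 -242.41864286]
big [ 0.49895683 -0.04540702] fence mm [-116.37024653 -138.80441994]
yel [ 0.48044991 -0.23300074] fence mm [-119.04077292 -327.28989928]
yel2 [ 0.41418824 -0.18794626] fence mm [-188.8555693  -287.96549302]
pink [ 0.41577777 -0.10144029] fence mm [-194.5441617  -201.63212828]
fs [0.51001641 0.09231378] fence mm [-116.92791689   -0.64139295]
scene small [ 0.50059324 -0.14780344]
scene big [ 0.50523298 -0.04432061]Traceback (most recent call last):
  File "<stdin>", line 17, in <module>
  File "h.py", line 7, in ray
    c,f,V=cam(n); x,y=(u-c["cx"])/f,(v-c["cy"])/f; a,b=x,y
          ~~~^^^
  File "h.py", line 4, in cam
    c=robot.camera_info(n); f=192/np.tan(np.radians(c["vfov"])/2)
ValueError: time passes only in moves, steps and waits
```

```bash
python3 - <<'E'
from h import *
snap("scene","pics/sc1.png",(150,145,310,235),5)
E
```

```text
(no output)
```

View pics/sc1.png

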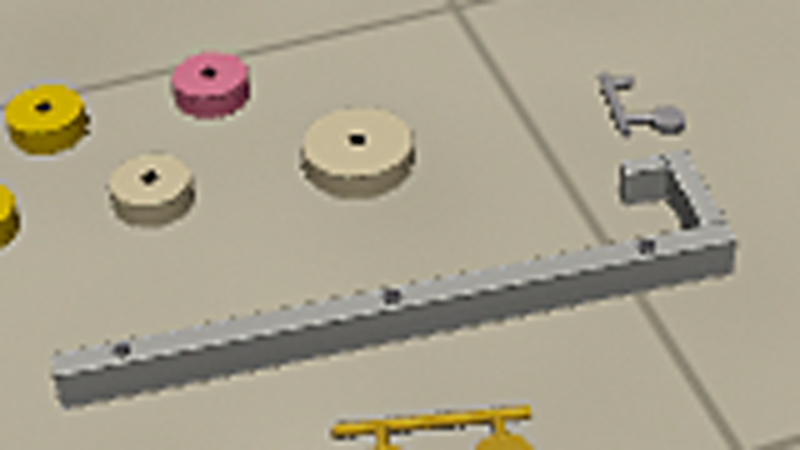

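The scene crop agrees: the small ivory disc is at crop (149,177), left of the big one at (357,139), with the pocket at the far right (640,190). The target is confirmed. Next I shut the gripper, come down behind the disc and push it to the rail with a flat finger side.

```bash
sed -i 's/^def cam/import functools\n@functools.lru_cache\ndef cam/' h.py; cat >> h.py <<'E'
try:
    _d=np.load("fence.npz"); R,t=_d["R"],_d["t"]
except OSError: pass
def FW(x,y,z): return np.r_[R@np.array([x,y])/1000+t,z/1000]
def WF(p): return 1000*R.T@(np.array(p)[:2]-t)
def ori(yaw=0):
    "tool down, tool y along fence y turned by yaw deg"
    a=np.radians(yaw); y=R@np.array([-np.sin(a),np.cos(a)]); return np.array([[-y[1],y[0],0],[y[0],y[1],0],[0,0,-1]])
def push(end,z,speed,step,lim,n):
    "creep n steps (fence mm) until the horizontal force changes by lim"
    f0=np.array(robot.read_force()); p=np.array(end,float)
    for i in range(n):
        p+=step; robot.servo_line(FW(*p,z),speed=speed); df=np.array(robot.read_force())-f0
        if np.hypot(*df[:2])>lim: break
    print("push end",i,p,"df",df.round(2),"tcp",WF(robot.read_position()),"t",robot.read_t()); return p
E
sed -i 's/^np.savez.*//' h.py
python3 - <<'E'
import numpy as np
R=None
from h import *
a=np.radians(-4.8225); R=np.array([[np.cos(a),-np.sin(a)],[np.sin(a),np.cos(a)]]); t=np.array([0.62658431,0.08312285]); np.savez("fence.npz",R=R,t=t)
E
python3 - <<'E'
from h import *
S=lambda u,v,z:WF(px2w("scene",150+(u+.5)/5-.5,145+(v+.5)/5-.5,z))
print("small",S(149,177,.016),"big",S(357,139,.016),"rail back right(14,-300)",S(55,375,.022),"front right(0,-300)",S(53,353,.022),"back left(14,12)",S(736,241,.022),"lip tip (-46,-22)",S(622,172,.022))
robot.move_gripper(0.0)
robot.goto(FW(-156,-242,90),ori()); robot.servo_line(FW(-156,-242,6),speed=.08)
print(WF(robot.read_position()),robot.read_position(),robot.read_force(),robot.read_t(),robot.read_grip_width())
snap("scene","pics/sc2.png",(130,100,290,220),5)
E
```

```text
small [-113.4483499  -240.82595319] big [-113.34272189 -136.93557368] rail back right(14,-300) [  15.46984376 -296.25023088] front right(0,-300) [   1.87339193 -295.92980726] back left(14,12) [18.61966339 13.16365603] lip tip (-46,-22) [-43.77786735 -20.92254164]
[-155.63572082 -241.98477632] [ 0.4511561  -0.14492112  0.00640224] [-0.08881495 -0.26396376 -0.22030238] 4.7 0.0017865125181342671
```

View pics/sc2.png

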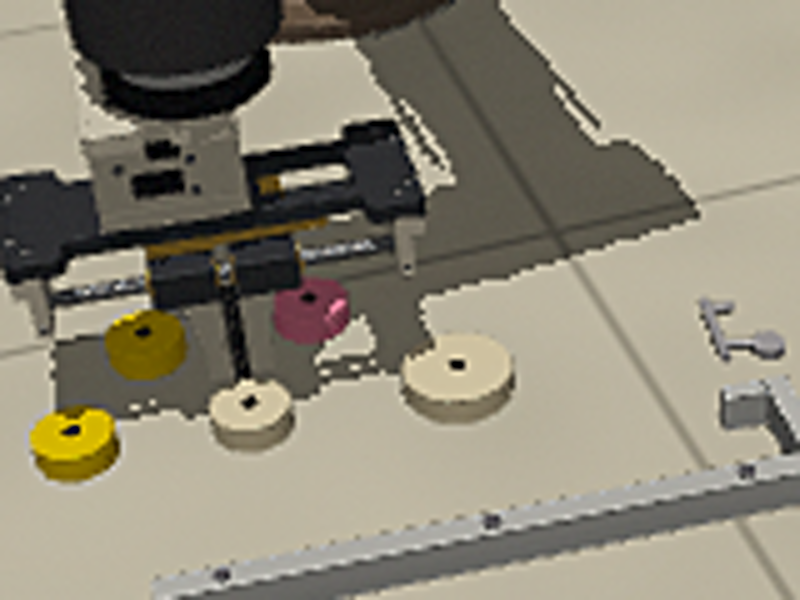

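The picture shows the shut fingers (235,330) as a slim pair about 12 mm wide, directly behind the small disc at (250,405), well clear of its neighbours. Pushing to the rail.

```bash
python3 - <<'E'
from h import *
robot.servo_line(FW(-60,-242,6),speed=.05); print(robot.read_t(),robot.read_force())
push((-60,-242),6,.03,np.array([1.,0]),2.5,18)
snap("scene","pics/sc3.png",(130,120,290,240),5)
E
```

```text
6.8167 [-0.74554174  0.2327185   0.57685022]
push end 10 [ -49. -242.] df [-2.89  0.8   0.72] tcp [ -49.83493582 -242.07722178] t 9.5667
```

View pics/sc3.png

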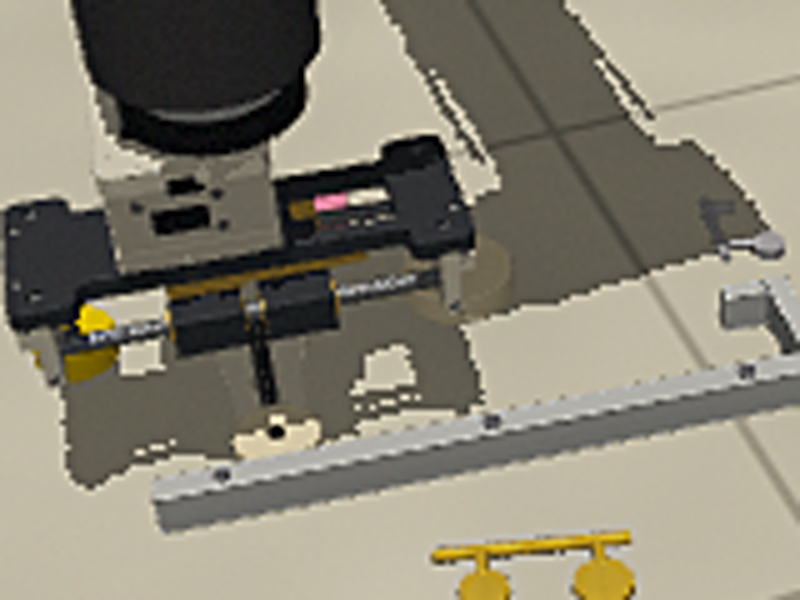

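The disc now touches the rail at (277,440), with the contact force felt at TCP x = -49.8 mm (-49.5 expected). Next I back off, go round to its open-end side and slide it along the rail with a 12° face, biased towards the rail.

```bash
python3 - <<'E'
from h import *
o,d=ray("scene",130+452.5/5-.5,120+312.5/5-.5)
for y in(-160,-152,-145):
    g=lambda s:WF(o+s*d)[1]-y
    from scipy.optimize import brentq
    s=brentq(g,.1,3); p=o+s*d; print("hook",y,WF(p),p[2])
z=6
robot.servo_line(FW(-64,-242,z),speed=.06)
robot.servo_line(FW(-64,-284,z),ori(-12),speed=.06)
robot.servo_line(FW(-25.4,-284,z),speed=.06)
print(robot.read_t(),WF(robot.read_position()),robot.read_force())
snap("top","pics/top2.png",(250,150,370,240),6)
E
```

```text
hook -160 [   3.23713412 -160.        ] 0.08393114578539568
hook -152 [ -47.37016497 -152.        ] 0.04130477758710416
hook -145 [ -91.65155167 -145.        ] 0.004006705413599154
11.6583 [ -25.78654861 -284.0218505 ] [-0.36711094 -0.11707321  0.07434018]
```

View pics/top2.png

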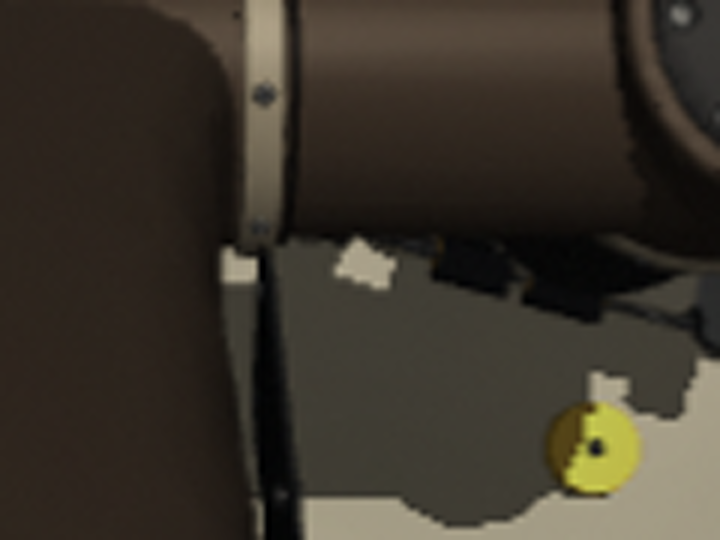

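The arm hides the disc from the top camera, so I'll use the scene camera. The gripper's hooks hang at least 40 mm up, clear of the fence. Sliding along the rail now.

```bash
python3 - <<'E'
from h import *
z=6
robot.servo_line(FW(-25.4,-225,z),speed=.05)
print(robot.read_t(),WF(robot.read_position()),robot.read_force())
snap("scene","pics/sc4.png",(130,120,310,240),4)
E
```

```text
13.0417 [ -25.41294383 -225.22348749] [ 0.46438057 -0.51465578 -0.58655002]
```

View pics/sc4.png

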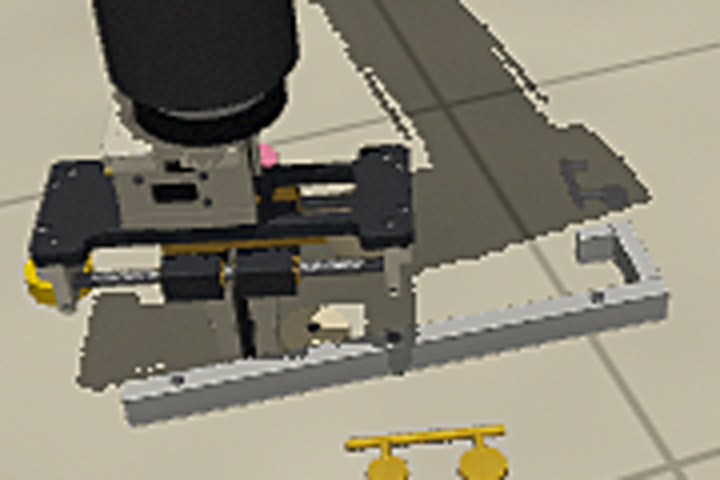

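```bash
python3 - <<'E'
from h import *
print("disc now",WF(px2w("scene",130+313.5/4-.5,120+327.5/4-.5,.016)))
print("disc at rail",WF(px2w("scene",130+277.5/5-.5,120+433.5/5-.5,.016)))
print("finger tip px expected",(w2px("scene",FW(-25.4,-225,6))-[130,120])*4)
E
```

```text
disc now [ -18.1319913  -188.23303834]
disc at rail [ -17.24165412 -240.45061903]
finger tip px expected [247.3206664  342.53308716]
```

The disc (dot at (313,327)) is still on the rail. It sits about 10 mm ahead of the finger, so it coasted slightly, and I'll go on more slowly.

```bash
python3 - <<'E'
from h import *
z=6
robot.servo_line(FW(-25.4,-70,z),speed=.03)
print(robot.read_t(),WF(robot.read_position()),robot.read_force())
snap("scene","pics/sc5.png",(190,110,310,220),5)
E
```

```text
18.4083 [-25.37760064 -69.99815902] [-0.24069002 -0.61977348  0.09693337]
```

View pics/sc5.png

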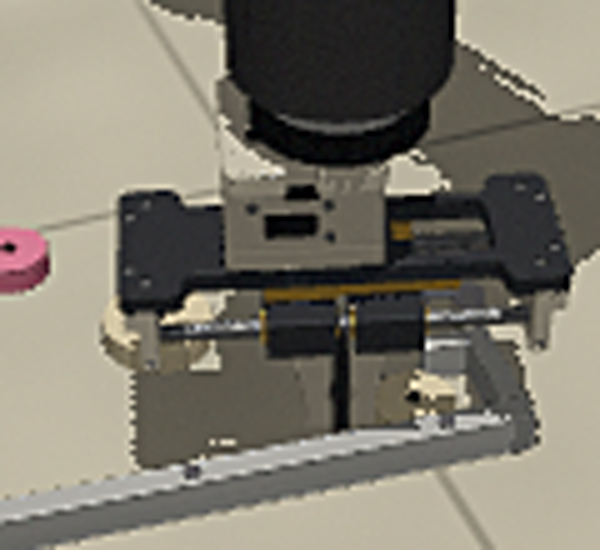

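The fingers are wider than they first looked: their grey sides, about (300-382,390), blend into the tiles. So the disc, with its dot at (413,397), is in contact and entering the pocket. I'll creep home by force.

```bash
python3 - <<'E'
from h import *
p=push((-25.4,-70),6,.02,np.array([0.,1]),4,30)
robot.dwell(.3); print(np.array(robot.read_force()))
snap("scene","pics/sc6.png",(230,150,310,210),8)
E
```

```text
push end 17 [-25.4 -52. ] df [-0.56 -6.68  2.45] tcp [-26.08508658 -53.11011589] t 22.9583
[-1.12242478 -6.29274624  2.47479873]
```

View pics/sc6.png

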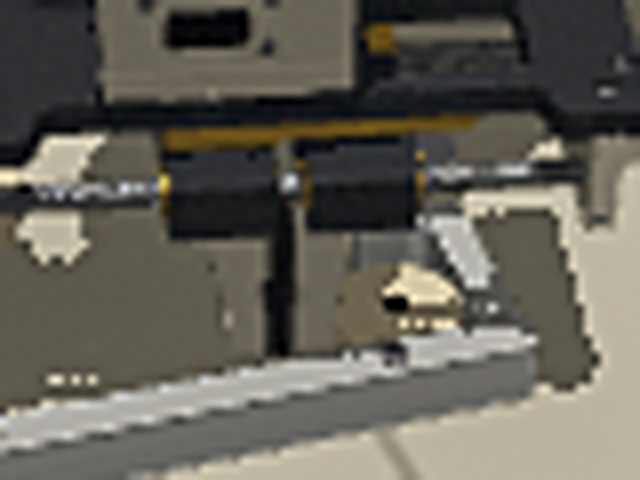

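The force rose to 6.7 N against the end stop, with the disc's dot at (397,302). I back off along the face normal, lift, swing aside and check from the top.

```bash
python3 - <<'E'
from h import *
s,c=np.sin(np.radians(12)),np.cos(np.radians(12))
robot.servo_line(FW(-25.4-12*s,-52-16*c,6),speed=.04)
robot.servo_line(FW(-29,-75,90),speed=.12)
robot.goto(FW(-60,-330,150),ori(-12)); print(robot.read_t())
snap("top","pics/top3.png",(210,150,270,195),12)
E
```

```text
25.7417
```

View pics/top3.png

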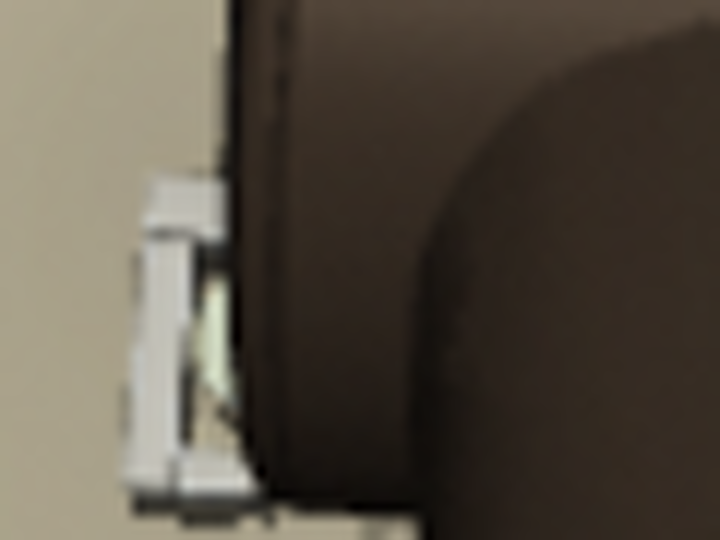

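The arm still hides the pocket, and 11 pictures are used. I'll move back to the start pose and combine both cameras into the last picture, with the expected seat projected.

```bash
python3 - <<'E'
from h import *
robot.movej([-47.149,20.546,.682,0,-70.136,-16.507]); robot.dwell(.2); print(robot.read_t())
out=[]
for n,(u0,v0,w,h) in dict(top=(215,155,50,40),scene=(250,160,50,40)).items():
    im,_=robot.grab_frame(n); np.save(f"last_{n}.npy",im)
    out.append(cv2.resize(im[v0:v0+h,u0:u0+w,::-1],None,fx=8,fy=8,interpolation=cv2.INTER_CUBIC))
    print(n,"seat dot px",((w2px(n,FW(-20,-20,16))-[u0,v0])+.5)*8)
b=[]
im=np.load("last_top.npy")[:,:,::-1]; b.append(cv2.resize(im[155:265,210:370],(400,275)))
im=np.load("last_scene.npy")[:,:,::-1]; b.append(cv2.resize(im[130:240,150:310],(400,275)))
cv2.imwrite("pics/last.png",np.vstack([np.hstack(out),np.hstack(b)])) 
E
```

```text
27.6167
top seat dot px [151.37985184 189.46492643]
scene seat dot px [224.22906484 219.80992667]
```

View pics/last.png

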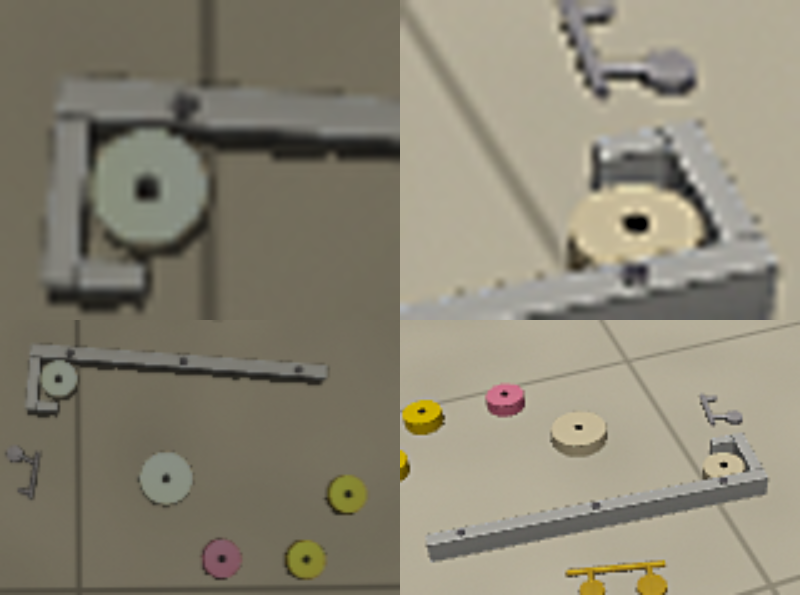

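```bash
python3 - <<'E'
from h import *
for n in("top","scene"):
    g=cv2.cvtColor(np.load(f"last_{n}.npy"),cv2.COLOR_RGB2GRAY).astype(float)
    u,v=dict(top=(215+148/8,155+188/8),scene=(250+236/8,160+224/8))[n]; u,v=int(u),int(v)
    w=g[v-3:v+4,u-3:u+4]; k=np.clip(np.percentile(w,60)-w-25,0,None); vv,uu=np.mgrid[v-3:v+4,u-3:u+4]
    c=((uu*k).sum()/k.sum(),(vv*k).sum()/k.sum()); print(n,c,"disc fence mm",WF(px2w(n,*c,.016)))
    print("   big",end=" "); 
E
```

```text
top (np.float64(232.88966725043784), np.float64(178.14360770577935)) disc fence mm [-19.99181446 -18.58666624]
   big scene (np.float64(279.11477151965994), np.float64(187.54303931987246)) disc fence mm [-16.97813923 -17.08136529]
   big
```

```bash
python3 -c "
from rig import robot
robot.job_done(); print('done')"
```

```text
the job is handed in; nothing more can be done
done
```

The smaller ivory disc is in the corner pocket, against both the rail and the end stop as far as I could measure. I handed the job in at about 28 s of the 56 s allowed.

**What I did:** With the gripper shut, I pushed the disc straight across to the rail, stopping at about 3 N with the finger where I expected contact. I then slid it along the rail with the finger's outer side turned 12° towards the rail. It stopped at the end stop with about 6.7 N, after which I backed off, lifted and moved the arm back to its start pose.

**Last checks:**
- **Top camera:** the disc centre reads fence (-20.0, -18.6) mm against a target of (-20, -20) mm.
- **Scene camera:** it reads (-17.0, -17.1) mm. This disagrees with the top camera by 1.5–3 mm, but this camera also read fence points 1–5 mm off. Its x reading matches the one it gave when the disc was first pressed on the rail (-17.2 mm).
- **Unconfirmed:** both y readings are past the point the end stop allows, so they carry 1–3 mm of error. Contact at the end stop rests mainly on the force rise.
- **Other objects:** in the final pictures the disc lies flat. The larger disc, the F-sharp key and the pink and yellow discs look unmoved by eye. The stack key was only partly in view, and I did not re-image the screwdriver and spring gauge, though the fingers never went near them.

**One irregularity:** early in the slide the disc seemed to sit about 10 mm ahead of the finger, so I slowed down. That gap was mostly the fingers being wider than they first looked.

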